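Put a spent tracer vial into the shielded decay well

TASK

Put the spent red-capped vial away in the shielded decay well without picking anything up, using only pushes and presses of the fingertips. Press the black paddle of the long lever down until its spring catch snaps over the bar and holds the heavy lid open (keep the fingers off the lid itself), then let go of it and push the vial along its ledge until it falls into the well. Finally press the red pad of the catch down so that the lever is freed and the lid falls fully shut over the vial, and leave the other things where they stand.

Things in the scene. Friction and masses are not known exactly. Their poses are not given: they have to be found in the camera images.
- decay_box: Grey lead-walled box fixed to the bench, 132 (x) x 120 (y) mm, rim at z = 115 mm. Origin: on the bench under its middle; x points to its back (away from the ledge), y to its left, z up. Its 8 mm thick steel base plate spans x -215 to 75, y -105 to 60 mm. The lever runs along its right side, at y = -75 mm. Lid, lever and catch are mounted on it.
- well_mouth (a point): Centre of the well's mouth, level with the rim (x 0, y 0, z 115 mm of decay_box). The well is 84 (x) x 80 (y) mm inside, its rubber-lined floor 64 mm below the rim; the front wall, which the vial must slide across from the ledge, is 24 mm thick (x -66 to -42 mm).
- ledge (a point): Middle of the top of the level steel loading ledge in front of the box (x -105, y 0, z 116 mm of decay_box). It is 74 (x) x 92 (y) mm and meets the rim (2 mm gap, 1 mm step down). 6 mm high lips run along its left and right sides; its front end is open.
- lid (a joint): Heavy grey lid, 132 x 120 x 16 mm, 1.4 to 2 kg, with a round yellow sign, hinged along the box's top back edge. Radians: 0 shut, about 1.25 when the lever is held by its catch; do not touch it with the fingers. Damped; once the lever is free it falls shut by itself in one to two seconds. Shut, its front edge blocks the way from the ledge to the well.
- lever (a joint): Cranked 12 mm steel lever bar pivoted at x -30, y -75, z 90 mm of decay_box: roller under the lid's cam at its short rear end, paddle at its long front end. Radians: 0 at rest (paddle up), grows as the paddle goes down and the lid rises. The catch snaps over the bar at about 0.67 and then holds it at about 0.66; stop at 0.77. Needs about 7 to 18 N at the paddle.
- lever_pad (a point): Middle of the top of the black ribbed paddle, 75 (along the lever) x 30 x 10 mm. At rest at about x -216, y -75, z 203 mm of decay_box, sloping up to the front by 29 degrees. A press straight down at x = -216 mm stays on it; its top at that x is at z = 70 mm when the catch snaps, 60 mm with the lever at 0.72, 49 mm at the stop.
- catch (a joint): Sprung catch right of the lever: an upright steel hook that closes over the lowered bar, with a red thumb pad on an arm to the right. Radians: 0 engaged (where its spring keeps it), grows as the pad is pressed; the bar is free at 0.13 to 0.2, stop at 0.42. Needs about 3 to 7 N at the pad. The bar pushes the hook aside by itself on its way down.
- catch_pad (a point): Middle of the top of the red thumb pad, 32 (x) x 36 (y) mm, at x -145, y -150, z 50 mm of decay_box. Pressed down by 15 to 20 mm it frees the lever, whose paddle then swings up to its rest height beside it: keep the hand from hanging over the lever.
- spent_vial: Red-capped glass vial, 21 mm diameter, 54 mm high, 30 g, standing upright on the ledge in front of the lid. Origin: centre of its underside.
- vial_mid (a point): Point on the axis of the red-capped vial, 25 mm above its underside.
- clear_vial: Bystander: small clear glass vial, 17 mm diameter, 62 mm high, on the bench left of the box. Origin: centre of its underside.
- beaker: Bystander: small glass beaker, 47 mm diameter, 60 mm high, on the bench left of the box. Origin: centre of its underside.
- amber_vial: Bystander: amber-filled glass vial, 19 mm diameter, 98 mm high, on the bench left in front of the ledge. Origin: centre of its underside.
- bottle: Bystander: white bottle with red cap, 50 mm diameter, 90 mm high, on the bench to the right. Origin: centre of its underside.
- dry_beaker: Bystander: empty glass beaker, 53 mm diameter, 65 mm high, on the bench right in front of the box. Origin: centre of its underside.

How it is judged:
By the outcome, as a careful person would: the job done as asked, in the order asked, and still so for the second after the job is handed in, with the robot touching nothing.
It also fails if it takes over 61 s, if anything falls off the work surface, if the arm or the gripper's body presses on something with over 40 N, if the wrist force passes 120 N, or if a joint passes its speed limit or range.

ROBOT

A 6-joint arm with a two-finger parallel gripper is mounted at the origin on a cart in front of the work surface, level with it; the furniture and walls round the work are solid. World frame = base frame: x ahead of the robot, y to its left, z up, the work surface at z = 0. Lengths are in m, angles in degrees, forces in N, time in s.
With the tool pointing down it reaches from about 0.275 to 0.725 m from the base axis. Payload 15.9 kg.
Tool frame: the origin (TCP) lies at the very end of the fingers, on their centre line; the grasp point (between the pads) lies 19 mm behind it; z points along the fingers, y is the direction in which the jaws open and shut (so a half turn about z gives the same grasp; the last joint's range is limited). The gripper opens to 85 mm and grips with 20 to 120 N. Pads are 22 mm wide; open, the fingers measure 114 mm over their backs; the gripper's body (76 mm by 85 mm) begins 54 mm behind the grasp point. The pads swing forward as they close: fully open they stand 13 mm farther back than shut.
Start: joints at [-73.052, 12.198, -1.971, 75.831, 0, 90], TCP at [0.146, -0.478, 0.231] pointing down, gripper open.
Joint ranges: [-170.91, 170.91], [-42.67, 98.43], [-65.05, 77.54], [-120.47, 116.71], [-90, 82.35], [-180, 180]. Speed limits (degrees/s): [108.29, 108.29, 136.94, 147.25, 180, 180].

INTERFACE

Orientations are given as a 3x3 rotation matrix whose columns are the frame's x, y, z axes.
In Python, from plant import arm gives the robot as it stands. The module is installed in compiled form; this text tells all that it offers.
- The arm moves only by the tool apply_moves, never from a script. Its argument "steps" is a list of rows, each an object with "translation": the shift along the tool's x, y, z scaled (see below), a list of three; "twist": the turn, a rotation vector about the tool's x, y, z scaled (see below), a list of three. In form: [{"translation": [tx, ty, tz], "twist": [ax, ay, az]}, ...]. A call has 1 to 5 rows; each row is the pose to reach, as a shift and turn from the pose measured when the call began, along the tool's axes at that moment; what a row does not reach only later rows make up. The controller multiplies each number of a shift by 0.15 m and each number of a turn by 90 degrees. A row lasts 1/12 s, in which the tool goes at most 41.7 mm and 7.16 degrees, less where a joint would pass 70% of its speed; a pose out of reach is approached as far as the arm can. A call with a number of a shift or a turn outside -1 to 1 is refused whole. A call with a gripper value outside its range is refused whole. "grip" is the gripper command: -1 is fully open, 1 is shut, values between are in proportion, set as the call begins (left out, the last holds). The fingers move at their own pace and stop on an object; "squeeze" is the grip in N (left out, the last holds). Time passes only in rows, so rows that repeat a pose let the fingers close. It gives the time, the measured TCP pose, the force and the opening at its end, in the units of the state.
- arm.state(): the state, without advancing time (a new reading comes with each control period).
- arm.capture(name): name is "scene" or "top" or "wrist"; returns (picture, depth): 420x560x3 uint8, red, green, blue; 420x560 float32, m along the optical axis (not along the pixel's ray), 0 where there is no reading.
- arm.camera_info(name): a dict with "mtx" (3x3 intrinsics, pixels), "cam_to_world" (4x4, takes a point from camera to world coordinates). Camera axes: x right, y down, z forward; pixel columns grow to the right and rows downward; lengths in m; the calibration is good to about 2 mm. A picture is of the moment at which its call begins: read the wrist's pose just before it. camera_info takes no time and is no camera call; for the wrist camera it gives the pose at the moment of the call.
- arm.sign_off(): hands the job in, once; it reports no verdict.
The state is a dict: "clock": time; "joint_pos": joint angles; "joint_vel": joint speeds; "effort": joint torques, N m; "ee_pos": TCP position; "tcp_rot": TCP orientation; "wrist_force": force on the tool from outside, world axes, zero at the start; "wrist_torque": the same for the moment, N m; "grip_width": opening from 0.0 (shut) to 1.0 (fully open).
Only numpy, scipy, OpenCV 4.12 (cv2) and the standard library are available. Lean on these libraries where they do the work, as an engineer would, in place of code of your own. Each camera call takes 0.05 s, during which the arm holds its last target. There are 200 camera calls.

## Working session

There is one attempt and no reset: what is moved stays moved. The work goes in short steps, Python scripts to look and compute and a tool call to move; the robot and the scene stay as the last step left them, time stands still between calls to the robot, and variables do not carry over. Pictures are saved under pics/ and viewed, about 8 in all and at most 12, crops included, and the job is handed in when it is done.

Besides the shell and the picture viewer there is one more tool, called after "Request:" in YAML: its name, and indented under it one key for each argument. apply_moves: Moves the arm, as the interface text tells. Its arguments: {"type":"object","properties":{"steps":{"type":"array"},"grip":{"type":"number"},"squeeze":{"type":"number"}},"required":["steps"]}

```bash
mkdir -p pics
python3 - <<'E'
from plant import arm
import cv2,numpy as np
s=arm.state();print(s['clock'],s['ee_pos'],s['tcp_rot'],s['grip_width'])
for n in['scene','top']:
    p,d=arm.capture(n);i=arm.camera_info(n);np.savez(f'pics/{n}.npz',p=p,d=d,K=i['mtx'],T=i['cam_to_world'])
    cv2.imwrite(f'pics/{n}0.png',p[:,:,::-1]);print(n,i['mtx'],i['cam_to_world'])
E
```

```text
0.0 [ 0.14566513 -0.47796451  0.23082854] [[ 9.56571296e-01  2.91498326e-01 -2.84553910e-04]
 [ 2.91498462e-01 -9.56570712e-01  1.05807528e-03]
 [ 3.62312367e-05 -1.09507147e-03 -9.99999400e-01]] 0.9980862261680277
scene [[463.42962893   0.         285.2715398 ]
 [  0.         463.42962893 209.52080987]
 [  0.           0.           1.        ]] [[-0.77415159 -0.24935248  0.58181841 -0.113828  ]
 [-0.63290572  0.28902499 -0.71825824  0.92078056]
 [ 0.01093941 -0.92427696 -0.38156577  0.60293462]
 [ 0.          0.          0.          1.        ]]
top [[392.61517594   0.         273.74351057]
 [  0.         392.61517594 210.36996478]
 [  0.           0.           1.        ]] [[ 0.01871012 -0.98242494  0.18571797  0.43412317]
 [-0.99958977 -0.01435156  0.02478552  0.04186588]
 [-0.02168457 -0.18610553 -0.98229044  1.16173989]
 [ 0.          0.          0.          1.        ]]
```

View pics/scene0.png

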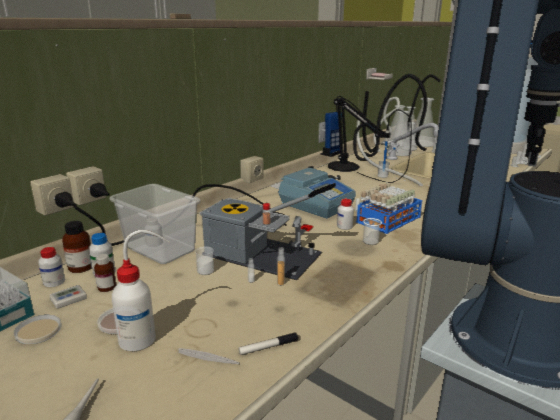

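View pics/top0.png

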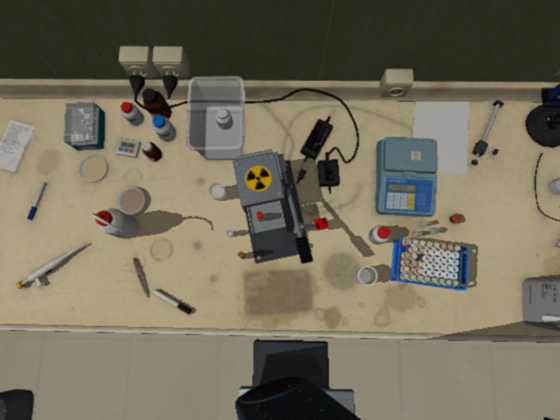

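The scene view shows the box with its lid shut at about (235,230). In the top view the lid is at (260,180), the vial cap at (260,216), the paddle at (303,243) and the red pad at (321,224). Next I measure them.

```bash
cat > h.py <<'E'
import numpy as np,cv2
def load(n):
    z=np.load(f'pics/{n}.npz');return z['p'],z['d'],z['K'],z['T']
def cloud(d,K,T):
    v,u=np.mgrid[:d.shape[0],:d.shape[1]]
    P=np.stack([(u-K[0,2])/K[0,0]*d,(v-K[1,2])/K[1,1]*d,d],-1)
    W=P@T[:3,:3].T+T[:3,3];W[d==0]=np.nan;return W
E
python3 - <<'E'
from h import *
p,d,K,T=load('top');W=cloud(d,K,T)
hsv=cv2.cvtColor(p,cv2.COLOR_RGB2HSV)
sub=np.zeros(d.shape,bool);sub[140:270,225:340]=1
z=W[...,2]
m=sub&(abs(z-.131)<.006)
n,l,st,c=cv2.connectedComponentsWithStats(m.astype(np.uint8));i=1+np.argmax(st[1:,4]);q=W[l==i]
r=cv2.minAreaRect((q[:,:2]*1000).astype(np.float32));print('lid',len(q),r,np.median(q[:,2]),cv2.boxPoints(r))
red=sub&((hsv[...,0]<8)|(hsv[...,0]>172))&(hsv[...,1]>150)&(hsv[...,2]>80)
n,l,st,c=cv2.connectedComponentsWithStats(red.astype(np.uint8))
for i in range(1,n):
    if st[i,4]>8:print('red',c[i],st[i,4],np.nanmedian(W[l==i],0))
m=sub&(z>.16)
q=W[m];print('lever',len(q));
# paddle: high points
for lo in np.arange(.12,.24,.02):
    k=sub&(z>lo)&(z<lo+.02); 
    if k.any():print(round(lo,2),k.sum(),np.median(W[k],0))
cr=cv2.resize(p[140:280,215:345],None,fx=5,fy=4*1.25,interpolation=cv2.INTER_CUBIC)[:600]
cv2.imwrite('pics/top_crop.png',cv2.resize(p[145:265,210:370],None,fx=5,fy=5,interpolation=cv2.INTER_CUBIC)[:,:,::-1])
E
```

```text
lid 2187 ((722.4432373046875, 112.22335815429688), (143.6590118408203, 124.66393280029297), 12.675311088562012) 0.13140997988460024 [[638.687    157.275   ]
 [666.0415    35.649223]
 [806.19946   67.17172 ]
 [778.845    188.79749 ]]
red [259.43243243 215.05405405] 37 [0.60845341 0.10430141 0.16993035]
red [320.7768595  223.32231405] 121 [ 0.60964876 -0.06575104  0.04940583]
lever 429
0.12 2366 [0.71573574 0.1111003  0.13124548]
0.14 166 [0.79277544 0.1571771  0.15134289]
0.16 102 [0.58549829 0.00909971 0.1700661 ]
0.18 122 [ 0.53906429 -0.0027097   0.19287056]
0.2 195 [ 0.50785689 -0.00945575  0.21076226]
0.22 10 [ 0.4942823  -0.01693807  0.22072708]
```

View pics/top_crop.png

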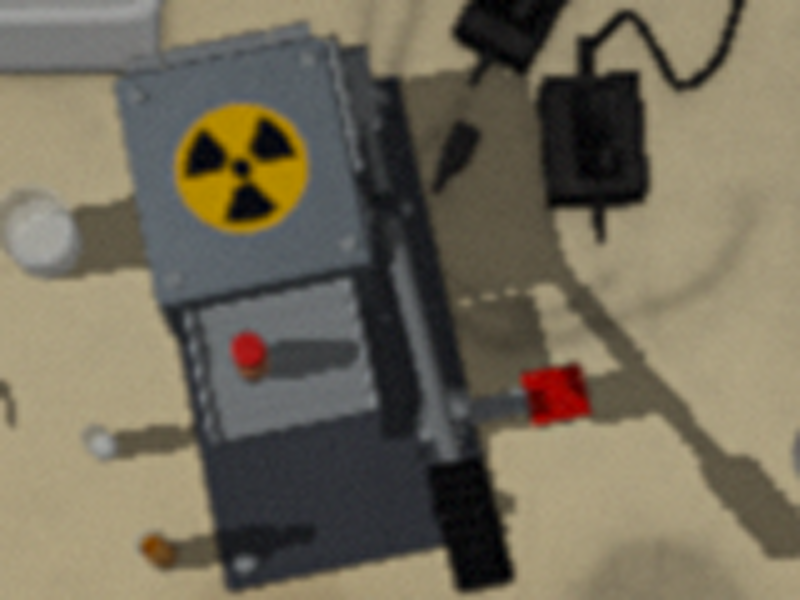

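```bash
cat > go.py <<'E'
# usage: go.py x y z tilt(deg about box x; + leans hand to box right) [maxrowmm] : box frame mm -> rows
import sys,numpy as np
from scipy.spatial.transform import Rotation as R
from plant import arm
yaw=np.radians(12.68);O=np.array([718,111.5,0]);B=R.from_euler('z',yaw).as_matrix()
def box(w): return B.T@(np.array(w)*1000-O)
if __name__=='__main__':
    a=[float(v) for v in sys.argv[1:]];step=a[4] if len(a)>4 else 38
    s=arm.state();Rt=np.array(s['tcp_rot']);p=np.array(s['ee_pos'])
    tgt=(B@np.array(a[:3])+O)/1000
    Rg=B@R.from_euler('x',a[3],degrees=True).as_matrix()@np.diag([1.,-1,-1])
    d=Rt.T@(tgt-p);w=R.from_matrix(Rt.T@Rg).as_rotvec(degrees=True)
    n=max(np.linalg.norm(d)*1000/step,np.linalg.norm(w)/7,1);n=int(np.ceil(n-1e-6))
    print('t',round(s['clock'],2),'box',box(p).round(1),'F',np.round(s['wrist_force'],1),'grip',round(s['grip_width'],3),'rows',n,'zdir',(B.T@Rt[:,2]).round(3))
    for k in range(1,min(n,5)+1):print((d/0.15*k/n).round(3).tolist(),(w/90*k/n).round(3).tolist())
E
python3 go.py -216 -75 270 0
```

```text
t 0.1 box [-687.8 -449.5  230.9] F [-0.4 -0.   0.4] grip 0.999 rows 16 zdir [-0.     0.001 -1.   ]
[0.208, -0.141, -0.016] [-0.0, 0.0, 0.003]
[0.415, -0.282, -0.032] [-0.0, 0.0, 0.006]
[0.623, -0.423, -0.048] [-0.0, 0.0, 0.009]
[0.831, -0.564, -0.065] [-0.0, 0.0, 0.012]
[1.038, -0.705, -0.081] [-0.0, 0.0, 0.015]
```

Request:
apply_moves:
  steps:
    - {"translation":[0.2,-0.14,-0.1],"twist":[0,0,0]}
    - {"translation":[0.4,-0.28,-0.2],"twist":[0,0,0]}
    - {"translation":[0.6,-0.42,-0.26],"twist":[0,0,0.01]}
    - {"translation":[0.8,-0.56,-0.26],"twist":[0,0,0.01]}
    - {"translation":[1.0,-0.7,-0.26],"twist":[0,0,0.02]}
  grip: 1
  squeeze: 40

```text
clock: 0.52
ee_pos: [0.2592, -0.3326, 0.2703]
tcp_rot: [[0.965, 0.261, 0.0], [0.261, -0.965, 0.0], [0.0, -0.0, -1.0]]
wrist_force: [0.7, -0.4, -0.6]
grip_width: 0.3
```

Request:
apply_moves:
  steps:
    - {"translation":[0.2,-0.14,0],"twist":[0,0,0]}
    - {"translation":[0.4,-0.28,0],"twist":[0,0,0]}
    - {"translation":[0.6,-0.42,0],"twist":[0,0,0.01]}
    - {"translation":[0.8,-0.56,0],"twist":[0,0,0.01]}
    - {"translation":[1.0,-0.7,0],"twist":[0,0,0.02]}

```text
clock: 0.93
ee_pos: [0.3773, -0.1903, 0.2704]
tcp_rot: [[0.973, 0.231, 0.0], [0.231, -0.973, 0.0], [0.0, -0.0, -1.0]]
wrist_force: [-0.5, -0.5, 0.2]
grip_width: -0.0
```

```bash
python3 go.py -216 -75 260 0
```

```text
t 0.93 box [-398.6 -219.7  270.4] F [-0.5 -0.5  0.2] grip -0.0 rows 7 zdir [ 0.  0. -1.]
[0.175, -0.136, 0.01] [-0.0, -0.0, 0.001]
[0.351, -0.272, 0.02] [-0.0, -0.0, 0.002]
[0.526, -0.407, 0.03] [-0.0, -0.0, 0.003]
[0.702, -0.543, 0.04] [-0.0, -0.0, 0.004]
[0.877, -0.679, 0.05] [-0.0, -0.0, 0.005]
```

Request:
apply_moves:
  steps:
    - {"translation":[0.2,-0.15,0],"twist":[0,0,0]}
    - {"translation":[0.4,-0.3,0],"twist":[0,0,0]}
    - {"translation":[0.6,-0.46,0.01],"twist":[0,0,0.005]}
    - {"translation":[0.8,-0.62,0.02],"twist":[0,0,0.006]}
    - {"translation":[0.98,-0.76,0.03],"twist":[0,0,0.007]}

```text
clock: 1.35
ee_pos: [0.4949, -0.0433, 0.2656]
tcp_rot: [[0.975, 0.22, -0.0], [0.22, -0.975, 0.001], [-0.0, -0.001, -1.0]]
wrist_force: [0.7, -0.4, 0.0]
grip_width: -0.005
```

```bash
python3 go.py -216 -75 230 0
python3 - <<'E'
from plant import arm
import cv2
p,d=arm.capture('wrist');cv2.imwrite('pics/w1.png',p[:,:,::-1])
E
```

```text
t 1.35 box [-251.6 -102.1  265.6] F [ 0.7 -0.4  0. ] grip -0.005 rows 2 zdir [-0.     0.001 -1.   ]
[0.119, -0.09, 0.119] [-0.0, 0.0, 0.0]
[0.238, -0.18, 0.237] [-0.0, 0.0, 0.001]
```

View pics/w1.png

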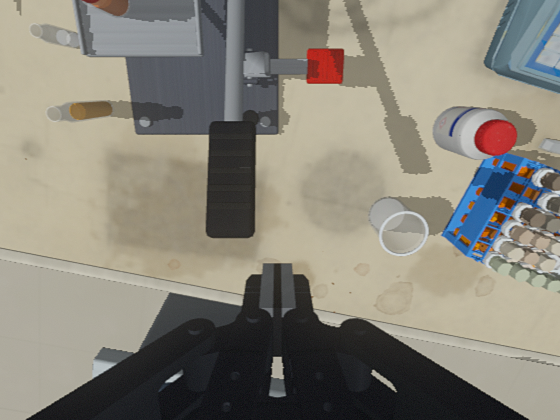

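The wrist view shows the shut fingertips at (277,265) with the paddle straight ahead at (232,180), the red pad at (325,66), and the lens on the tool +x side. I check the lens position relative to the TCP while moving over the paddle.

Request:
apply_moves:
  steps:
    - {"translation":[0.12,-0.09,0.05],"twist":[0,0,0]}
    - {"translation":[0.238,-0.18,0.1],"twist":[0,0,0]}
    - {"translation":[0.238,-0.18,0.15],"twist":[0,0,0]}
    - {"translation":[0.238,-0.18,0.2],"twist":[0,0,0]}

```text
clock: 1.73
ee_pos: [0.5264, -0.0048, 0.2337]
tcp_rot: [[0.975, 0.224, -0.001], [0.224, -0.975, 0.002], [-0.001, -0.002, -1.0]]
wrist_force: [0.1, -0.6, 0.2]
grip_width: -0.002
```

```bash
python3 go.py -216 -75 110 0 20
python3 - <<'E'
from plant import arm
import numpy as np
s=arm.state();T=arm.camera_info('wrist')['cam_to_world'];R=np.array(s['tcp_rot'])
print((R.T@(T[:3,3]-s['ee_pos'])).round(3),(R.T@T[:3,:3]).round(2))
E
```

```text
t 1.73 box [-212.5  -71.4  233.7] F [ 0.1 -0.6  0.2] grip -0.002 rows 7 zdir [-0.001  0.002 -1.   ]
[-0.003, 0.004, 0.118] [-0.0, 0.0, 0.0]
[-0.007, 0.007, 0.236] [-0.0, 0.0, 0.001]
[-0.01, 0.011, 0.353] [-0.001, 0.0, 0.001]
[-0.013, 0.015, 0.471] [-0.001, 0.0, 0.002]
[-0.016, 0.018, 0.589] [-0.001, 0.0, 0.002]
[ 0.084 -0.    -0.143] [[ 0.   -0.94 -0.33]
 [ 1.    0.   -0.  ]
 [ 0.   -0.33  0.94]]
```

Request:
apply_moves:
  steps:
    - {"translation":[-0.02,0.025,0.12],"twist":[0,0,0]}
    - {"translation":[-0.02,0.025,0.24],"twist":[0,0,0]}
    - {"translation":[-0.02,0.025,0.36],"twist":[0,0,0]}
    - {"translation":[-0.02,0.025,0.48],"twist":[0,0,0]}
    - {"translation":[-0.02,0.025,0.6],"twist":[0,0,0]}

```text
clock: 2.15
ee_pos: [0.5237, -0.01, 0.144]
tcp_rot: [[0.975, 0.223, -0.0], [0.223, -0.975, 0.002], [0.0, -0.002, -1.0]]
wrist_force: [-8.3, -2.1, 24.6]
grip_width: -0.0
```

```bash
python3 go.py -216 -75 61 0 20
```

```text
t 2.15 box [-216.2  -75.9  144. ] F [-8.3 -2.1 24.6] grip -0.0 rows 5 zdir [ 0.     0.002 -1.   ]
[0.0, -0.001, 0.111] [-0.0, -0.0, 0.0]
[0.001, -0.002, 0.221] [-0.0, -0.0, 0.001]
[0.001, -0.003, 0.332] [-0.001, -0.0, 0.001]
[0.001, -0.004, 0.443] [-0.001, -0.0, 0.002]
[0.001, -0.005, 0.553] [-0.001, -0.0, 0.002]
```

Request:
apply_moves:
  steps:
    - {"translation":[0,0,0.09],"twist":[0,0,0]}
    - {"translation":[0,0,0.19],"twist":[0,0,0]}
    - {"translation":[0,0,0.29],"twist":[0,0,0]}
    - {"translation":[0,0,0.39],"twist":[0,0,0]}
    - {"translation":[0,0,0.47],"twist":[0,0,0]}

```text
clock: 2.57
ee_pos: [0.5238, -0.0108, 0.0737]
tcp_rot: [[0.975, 0.222, 0.002], [0.222, -0.975, 0.001], [0.002, -0.001, -1.0]]
wrist_force: [5.2, 1.0, 8.5]
grip_width: 0.002
```

```bash
python3 go.py -216 -75 61 0 20
```

```text
t 2.57 box [-216.4  -76.7   73.7] F [5.2 1.  8.5] grip 0.002 rows 1 zdir [ 0.002  0.001 -1.   ]
[0.002, -0.011, 0.085] [-0.001, -0.001, 0.002]
```

Request:
apply_moves:
  steps:
    - {"translation":[0,-0.01,0.04],"twist":[0,0,0]}
    - {"translation":[0,-0.01,0.085],"twist":[0,0,0]}
    - {"translation":[0,-0.01,0.085],"twist":[0,0,0]}
    - {"translation":[0,-0.01,0.085],"twist":[0,0,0]}

```text
clock: 2.9
ee_pos: [0.5227, -0.01, 0.061]
tcp_rot: [[0.975, 0.221, 0.001], [0.221, -0.975, 0.001], [0.001, -0.001, -1.0]]
wrist_force: [-2.0, -1.4, 2.3]
grip_width: -0.0
```

```bash
python3 go.py -216 -75 90 0 10
python3 - <<'E'
from plant import arm
import cv2
p,d=arm.capture('wrist');cv2.imwrite('pics/w2.png',p[:,:,::-1])
E
```

```text
t 2.9 box [-217.2  -75.7   61. ] F [-2.  -1.4  2.3] grip -0.0 rows 3 zdir [ 0.001  0.001 -1.   ]
[0.003, -0.002, -0.064] [-0.0, -0.0, 0.0]
[0.005, -0.003, -0.129] [-0.0, -0.001, 0.001]
[0.008, -0.005, -0.193] [-0.0, -0.001, 0.001]
```

View pics/w2.png

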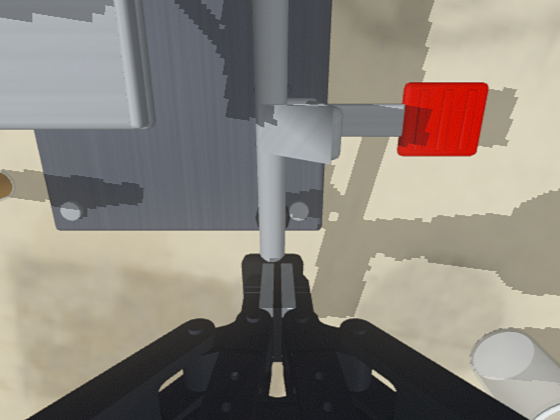

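The hook at (300,125) lies over the bar at (270,120), so the catch seems engaged. I lift slowly and check.

Request:
apply_moves:
  steps:
    - {"translation":[0,0,0],"twist":[0,0,0]}
    - {"translation":[0,0,0],"twist":[0,0,0]}
    - {"translation":[0,0,-0.05],"twist":[0,0,0]}
    - {"translation":[0,0,-0.1],"twist":[0,0,0]}
    - {"translation":[0,0,-0.2],"twist":[0,0,0]}

```text
clock: 3.37
ee_pos: [0.5221, -0.0099, 0.0911]
tcp_rot: [[0.975, 0.222, -0.001], [0.222, -0.975, 0.001], [-0.0, -0.001, -1.0]]
wrist_force: [-0.8, 0.8, 0.1]
grip_width: 0.003
```

Run:
```python
from plant import arm
import cv2,numpy as np
from h import *
from go import box
s=arm.state();print(s['clock'],box(s['ee_pos']),s['wrist_force'])
p,d=arm.capture('top');i=arm.camera_info('top');W=cloud(d,i['mtx'],i['cam_to_world'])
hsv=cv2.cvtColor(p,cv2.COLOR_RGB2HSV)
red=((hsv[...,0]<8)|(hsv[...,0]>172))&(hsv[...,1]>150)&(hsv[...,2]>80);red[:140]=0;red[270:]=0;red[:,:225]=0;red[:,340:]=0
n,l,st,c=cv2.connectedComponentsWithStats(red.astype(np.uint8))
for k in range(1,n):
    if st[k,4]>8:print('red',c[k],st[k,4],box(np.nanmedian(W[l==k],0)))
t=cv2.resize(p[145:265,210:370],None,fx=3,fy=3)
q,_=arm.capture('scene');u=cv2.resize(q[180:280,190:340],None,fx=3.6*150/150,fy=3.6)[:360]
cv2.imwrite('pics/c3.png',cv2.resize(np.hstack([t,u[:,:320]]),None,fx=1,fy=1)[:,:,::-1])
```

```text
3.3667 [-217.75585349  -75.40196121   91.14708815] [-0.75243027  0.78261298  0.10126224]
red [259.38888889 215.13888889] 36 [-107.88667429   16.92050923  169.09577064]
```

View pics/c3.png

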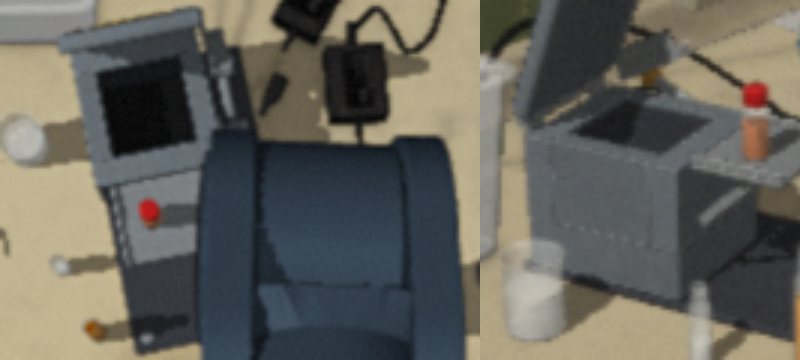

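The lid is open on its catch with the fingers clear of the paddle: the dark well shows at (148,105) and the vial still stands at (150,212), box x -108, y 17. The camera would come close to the open lid, so I turn the tool half round before pushing.

```bash
sed -i 's/^    d=Rt.T/    if len(a)>5: Rg=Rg@R.from_euler("z",a[5],degrees=True).as_matrix()\n    d=Rt.T/' go.py; python3 go.py -160 17 210 0 40 ; python3 -c "
from plant import arm;print(arm.state()['joint_pos'])"
```

```text
t 3.47 box [-215.7  -75.9   93.7] F [ 0.6 -0.3 -0.1] grip -0.004 rows 4 zdir [ 0.005 -0.    -1.   ]
[0.094, -0.155, -0.193] [0.0, -0.001, 0.0]
[0.188, -0.309, -0.387] [0.0, -0.001, 0.001]
[0.282, -0.464, -0.58] [0.0, -0.002, 0.001]
[0.376, -0.618, -0.774] [0.0, -0.003, 0.001]
[-1.11793526e+00  1.86047042e+01 -1.38732407e+01  5.72673933e+01
  6.02349604e-02  1.66082706e+02]
```

Request:
apply_moves:
  steps:
    - {"translation":[0,0,-0.25],"twist":[0,0,-0.078]}
    - {"translation":[0,0,-0.5],"twist":[0,0,-0.156]}
    - {"translation":[0,-0.2,-0.77],"twist":[0,0,-0.234]}
    - {"translation":[0.1,-0.4,-0.77],"twist":[0,0,-0.312]}
    - {"translation":[0.3,-0.6,-0.77],"twist":[0,0,-0.39]}

```text
clock: 3.88
ee_pos: [0.5472, 0.0881, 0.2135]
tcp_rot: [[0.667, 0.745, 0.01], [0.745, -0.667, 0.002], [0.008, 0.006, -1.0]]
wrist_force: [0.6, -0.1, 0.5]
grip_width: -0.001
```

Request:
apply_moves:
  steps:
    - {"translation":[0,0,0],"twist":[0,0,-0.078]}
    - {"translation":[0,0,0],"twist":[0,0,-0.156]}
    - {"translation":[0,0,0],"twist":[0,0,-0.234]}
    - {"translation":[0,0,0],"twist":[0,0,-0.312]}
    - {"translation":[0,0,0],"twist":[0,0,-0.39]}

```text
clock: 4.3
ee_pos: [0.5472, 0.0882, 0.2135]
tcp_rot: [[0.111, 0.994, 0.01], [0.994, -0.111, 0.002], [0.003, 0.009, -1.0]]
wrist_force: [-0.9, 0.2, 0.2]
grip_width: -0.005
```

Request:
apply_moves:
  steps:
    - {"translation":[0,0,0],"twist":[0,0,-0.078]}
    - {"translation":[0,0,0],"twist":[0,0,-0.156]}
    - {"translation":[0,0,0],"twist":[0,0,-0.234]}
    - {"translation":[0,0,0],"twist":[0,0,-0.312]}
    - {"translation":[0,0,0],"twist":[0,0,-0.39]}

```text
clock: 4.72
ee_pos: [0.5472, 0.0883, 0.2135]
tcp_rot: [[-0.486, 0.874, 0.01], [0.874, 0.486, 0.002], [-0.003, 0.009, -1.0]]
wrist_force: [0.6, 0.0, 0.4]
grip_width: 0.003
```

Request:
apply_moves:
  steps:
    - {"translation":[0,0,0],"twist":[0,0,-0.078]}
    - {"translation":[0,0,0],"twist":[0,0,-0.156]}
    - {"translation":[0,0,0],"twist":[0,0,-0.234]}
    - {"translation":[0,0,0],"twist":[0,0,-0.312]}
    - {"translation":[0,0,0],"twist":[0,0,-0.39]}
  grip: 0.72

```text
clock: 5.13
ee_pos: [0.5472, 0.0884, 0.2136]
tcp_rot: [[-0.903, 0.43, 0.01], [0.43, 0.903, 0.002], [-0.008, 0.006, -1.0]]
wrist_force: [0.0, -0.5, 0.7]
grip_width: 0.138
```

```bash
python3 go.py -155 17 180 0 20 180;python3 -c "
from plant import arm;print(arm.state()['joint_pos'])"
```

```text
t 5.13 box [-171.7   14.9  213.6] F [ 0.  -0.5  0.7] grip 0.138 rows 6 zdir [ 0.01 -0.   -1.  ]
[-0.013, 0.013, 0.037] [0.0, 0.001, -0.071]
[-0.026, 0.026, 0.075] [0.001, 0.002, -0.141]
[-0.039, 0.039, 0.112] [0.001, 0.003, -0.212]
[-0.052, 0.052, 0.15] [0.001, 0.004, -0.283]
[-0.065, 0.065, 0.187] [0.002, 0.005, -0.353]
[9.15911650e+00 1.83284325e+01 3.57030132e+00 7.46785625e+01
 2.44161370e-02 3.46427343e+01]
```

Request:
apply_moves:
  steps:
    - {"translation":[-0.01,0.01,0.04],"twist":[0,0.001,-0.075]}
    - {"translation":[-0.03,0.03,0.08],"twist":[0,0.002,-0.15]}
    - {"translation":[-0.04,0.04,0.12],"twist":[0,0.003,-0.22]}
    - {"translation":[-0.05,0.05,0.16],"twist":[0,0.004,-0.3]}
    - {"translation":[-0.07,0.07,0.2],"twist":[0,0.006,-0.36]}

```text
clock: 5.55
ee_pos: [0.5613, 0.0935, 0.1835]
tcp_rot: [[-0.992, -0.127, 0.0], [-0.127, 0.992, 0.004], [-0.001, 0.003, -1.0]]
wrist_force: [-0.5, 0.0, 1.1]
grip_width: 0.141
```

```bash
python3 go.py -155 17 130 0 15 180
```

```text
t 5.55 box [-156.8   16.8  183.5] F [-0.5  0.   1.1] grip 0.141 rows 4 zdir [ 0.001  0.003 -1.   ]
[-0.003, 0.0, 0.089] [0.001, 0.0, -0.015]
[-0.006, 0.001, 0.178] [0.001, 0.0, -0.03]
[-0.009, 0.001, 0.268] [0.002, 0.0, -0.045]
[-0.012, 0.001, 0.357] [0.002, 0.001, -0.06]
```

Request:
apply_moves:
  steps:
    - {"translation":[0,0,0.09],"twist":[0,0,-0.015]}
    - {"translation":[0,0,0.18],"twist":[0,0,-0.03]}
    - {"translation":[0,0,0.27],"twist":[0,0,-0.05]}
    - {"translation":[0,0,0.36],"twist":[0,0,-0.062]}
    - {"translation":[0,0,0.36],"twist":[0,0,-0.062]}

```text
clock: 5.97
ee_pos: [0.56, 0.0935, 0.1272]
tcp_rot: [[-0.975, -0.224, -0.003], [-0.224, 0.975, 0.003], [0.002, 0.004, -1.0]]
wrist_force: [-0.3, -0.0, -0.6]
grip_width: 0.141
```

```bash
python3 go.py -125 17 129 0 8 180
python3 - <<'E'
from plant import arm
import cv2,numpy as np
q,_=arm.capture('scene');cv2.imwrite('pics/s4.png',cv2.resize(q[150:270,190:350],None,fx=5,fy=5,interpolation=cv2.INTER_CUBIC)[:,:,::-1])
E
```

```text
t 5.97 box [-158.1   17.1  127.2] F [-0.3 -0.  -0.6] grip 0.141 rows 5 zdir [-0.002  0.004 -1.   ]
[-0.044, -0.0, -0.003] [0.0, -0.0, 0.001]
[-0.088, -0.001, -0.005] [0.001, -0.001, 0.001]
[-0.132, -0.001, -0.008] [0.001, -0.001, 0.002]
[-0.177, -0.001, -0.01] [0.002, -0.001, 0.002]
[-0.221, -0.001, -0.013] [0.002, -0.002, 0.003]
```

View pics/s4.png

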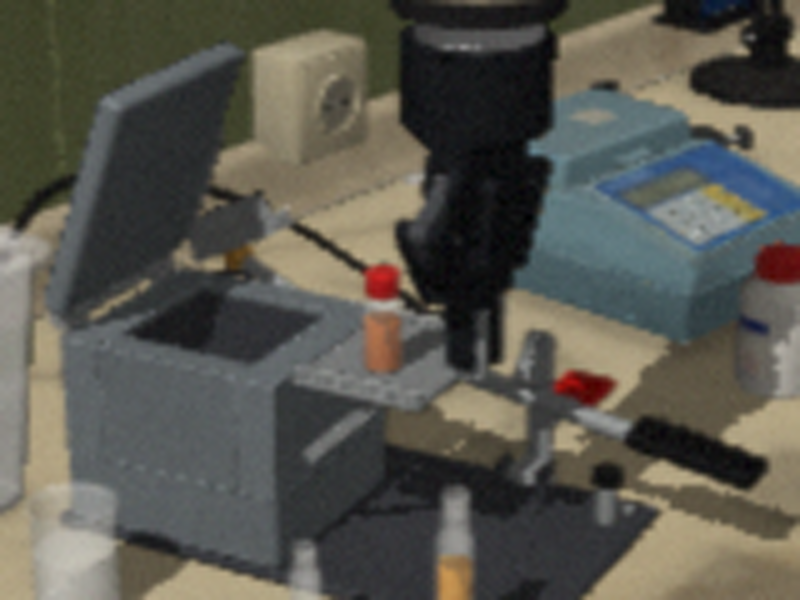

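The scene view shows the lid open and held, the hook over the bar at (540,350), the vial upright at (383,320), and the fingertips low on the ledge behind it at (475,350). Now I push.

Request:
apply_moves:
  steps:
    - {"translation":[-0.035,0,0],"twist":[0,0,0]}
    - {"translation":[-0.07,0,0],"twist":[0,0,0]}
    - {"translation":[-0.1,0,0],"twist":[0,0,0]}
    - {"translation":[-0.13,0,0],"twist":[0,0,0]}
    - {"translation":[-0.16,0,0],"twist":[0,0,0]}

```text
clock: 6.43
ee_pos: [0.5847, 0.0991, 0.129]
tcp_rot: [[-0.975, -0.223, -0.001], [-0.223, 0.975, 0.003], [0.0, 0.003, -1.0]]
wrist_force: [-0.0, 0.4, 0.5]
grip_width: 0.14
```

Request:
apply_moves:
  steps:
    - {"translation":[-0.03,0,0],"twist":[0,0,0]}
    - {"translation":[-0.06,0,0],"twist":[0,0,0]}
    - {"translation":[-0.09,0,0],"twist":[0,0,0]}
    - {"translation":[-0.12,0,0],"twist":[0,0,0]}
    - {"translation":[-0.15,0,0],"twist":[0,0,0]}

```text
clock: 6.85
ee_pos: [0.6071, 0.1041, 0.129]
tcp_rot: [[-0.975, -0.223, -0.001], [-0.223, 0.975, 0.003], [0.001, 0.003, -1.0]]
wrist_force: [0.4, -0.9, 0.5]
grip_width: 0.14
```

Request:
apply_moves:
  steps:
    - {"translation":[-0.03,0,0],"twist":[0,0,0]}
    - {"translation":[-0.06,0,0],"twist":[0,0,0]}
    - {"translation":[-0.09,0,0],"twist":[0,0,0]}
    - {"translation":[-0.12,0,0],"twist":[0,0,0]}
    - {"translation":[-0.15,0,0],"twist":[0,0,0]}

```text
clock: 7.27
ee_pos: [0.6295, 0.1093, 0.129]
tcp_rot: [[-0.975, -0.223, -0.001], [-0.223, 0.975, 0.003], [0.0, 0.003, -1.0]]
wrist_force: [-0.1, 0.0, 0.6]
grip_width: 0.138
```

```bash
python3 go.py -58 17 128 0 5 180
python3 - <<'E'
from plant import arm
import cv2,numpy as np
q,_=arm.capture('scene');cv2.imwrite('pics/s5.png',cv2.resize(q[150:270,190:350],None,fx=5,fy=5,interpolation=cv2.INTER_CUBIC)[:,:,::-1])
E
```

```text
t 7.27 box [-86.9  17.2 129. ] F [-0.1  0.   0.6] grip 0.138 rows 6 zdir [-0.     0.003 -1.   ]
[-0.032, -0.0, 0.001] [0.0, -0.0, 0.0]
[-0.064, -0.001, 0.002] [0.001, -0.0, 0.001]
[-0.096, -0.001, 0.003] [0.001, -0.0, 0.001]
[-0.128, -0.002, 0.004] [0.001, -0.0, 0.001]
[-0.16, -0.002, 0.005] [0.002, -0.0, 0.002]
```

View pics/s5.png

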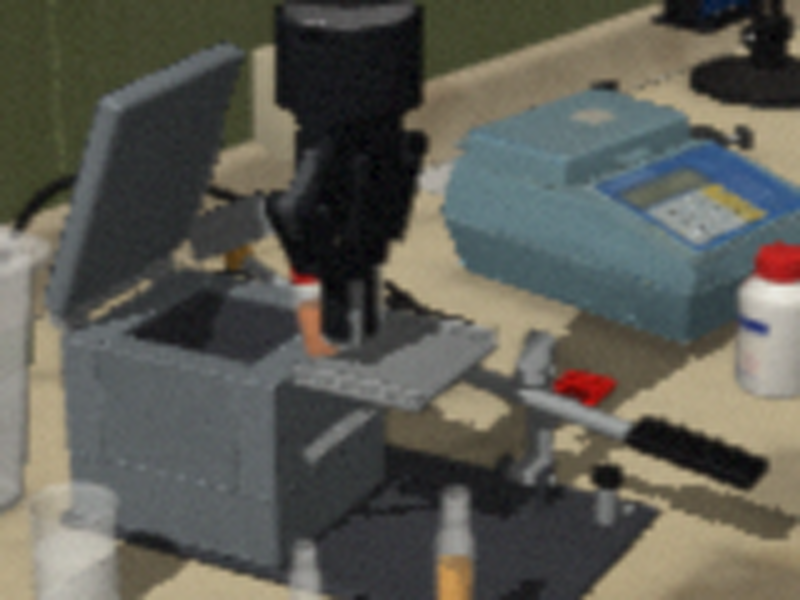

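The vial is still upright ahead of the fingers at (312,310), about to cross onto the front wall. I continue pushing.

Request:
apply_moves:
  steps:
    - {"translation":[-0.03,0,0],"twist":[0,0,0]}
    - {"translation":[-0.06,0,0],"twist":[0,0,0]}
    - {"translation":[-0.09,0,0],"twist":[0,0,0]}
    - {"translation":[-0.12,0,0],"twist":[0,0,0]}
    - {"translation":[-0.15,0,0],"twist":[0,0,0]}

```text
clock: 7.73
ee_pos: [0.6524, 0.1145, 0.1288]
tcp_rot: [[-0.975, -0.223, -0.001], [-0.223, 0.975, 0.003], [0.0, 0.003, -1.0]]
wrist_force: [-0.9, 0.2, 0.1]
grip_width: 0.14
```

Request:
apply_moves:
  steps:
    - {"translation":[-0.03,0,0],"twist":[0,0,0]}
    - {"translation":[-0.06,0,0],"twist":[0,0,0]}
    - {"translation":[-0.08,0,0],"twist":[0,0,0]}
    - {"translation":[-0.08,0,0],"twist":[0,0,0]}

```text
clock: 8.07
ee_pos: [0.6646, 0.1173, 0.1286]
tcp_rot: [[-0.975, -0.223, -0.001], [-0.223, 0.975, 0.003], [0.0, 0.003, -1.0]]
wrist_force: [0.4, -0.5, 0.2]
grip_width: 0.138
```

```bash
python3 go.py -140 17 135 0 30 180
python3 - <<'E'
from plant import arm
import cv2,numpy as np
q,_=arm.capture('scene');cv2.imwrite('pics/s6.png',cv2.resize(q[150:270,190:350],None,fx=5,fy=5,interpolation=cv2.INTER_CUBIC)[:,:,::-1])
E
```

```text
t 8.07 box [-50.8  17.4 128.6] F [ 0.4 -0.5  0.2] grip 0.138 rows 3 zdir [-0.     0.003 -1.   ]
[0.198, -0.0, -0.014] [0.001, -0.0, 0.001]
[0.397, -0.0, -0.028] [0.001, -0.0, 0.001]
[0.595, -0.001, -0.043] [0.002, -0.0, 0.002]
```

View pics/s6.png

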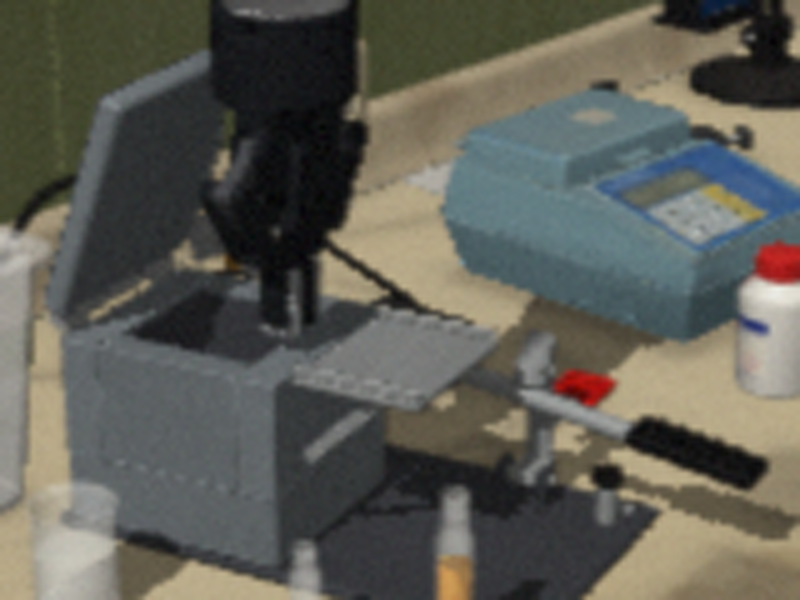

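The ledge is empty and the vial has gone into the well. I back the fingers off, rise, and confirm it from above.

Request:
apply_moves:
  steps:
    - {"translation":[0.1,0,-0.02],"twist":[0,0,0]}
    - {"translation":[0.3,0,-0.04],"twist":[0,0,0]}
    - {"translation":[0.55,0,-0.1],"twist":[0,0,0]}
    - {"translation":[0.8,0,-0.3],"twist":[0,0,0]}
    - {"translation":[0.95,0,-0.55],"twist":[0,0,0]}
  grip: 1

```text
clock: 8.53
ee_pos: [0.5256, 0.0854, 0.2032]
tcp_rot: [[-0.975, -0.223, -0.006], [-0.223, 0.975, 0.002], [0.005, 0.004, -1.0]]
wrist_force: [-0.2, -0.2, 0.6]
grip_width: 0.001
```

Request:
apply_moves:
  steps:
    - {"translation":[0,0,-0.15],"twist":[-0.075,0,0]}
    - {"translation":[0,-0.2,-0.3],"twist":[-0.15,0,0]}
    - {"translation":[0,-0.45,-0.35],"twist":[-0.22,0,0]}
    - {"translation":[0,-0.7,-0.35],"twist":[-0.22,0,0]}
    - {"translation":[0,-0.95,-0.35],"twist":[-0.22,0,0]}

```text
clock: 8.95
ee_pos: [0.5576, -0.0566, 0.2555]
tcp_rot: [[-0.975, -0.206, -0.08], [-0.221, 0.916, 0.334], [0.004, 0.344, -0.939]]
wrist_force: [0.9, 1.1, 0.2]
grip_width: 0.005
```

```bash
python3 go.py -145 -146 150 25 35 180
python3 - <<'E'
from plant import arm
import cv2,numpy as np
from h import *
from go import box
p,d=arm.capture('top');i=arm.camera_info('top');W=cloud(d,i['mtx'],i['cam_to_world'])
hsv=cv2.cvtColor(p,cv2.COLOR_RGB2HSV)
red=((hsv[...,0]<8)|(hsv[...,0]>172))&(hsv[...,1]>120)&(hsv[...,2]>30);red[:140]=0;red[270:]=0;red[:,:225]=0;red[:,400:]=0
n,l,st,c=cv2.connectedComponentsWithStats(red.astype(np.uint8))
for k in range(1,n):
    if st[k,4]>3:print('red',c[k],st[k,4],box(np.nanmedian(W[l==k],0)).round())
cv2.imwrite('pics/t7.png',cv2.resize(p[145:265,210:370],None,fx=5,fy=5)[:,:,::-1])
E
```

```text
t 8.95 box [-193.4 -128.8  255.5] F [0.9 1.1 0.2] grip 0.005 rows 4 zdir [-0.005  0.344 -0.939]
[-0.081, -0.087, 0.155] [-0.014, -0.001, -0.0]
[-0.163, -0.175, 0.31] [-0.027, -0.001, -0.0]
[-0.244, -0.262, 0.465] [-0.041, -0.002, -0.0]
[-0.325, -0.349, 0.62] [-0.054, -0.003, -0.0]
red [253.64864865 182.2972973 ] 37 [ 9. 16. 66.]
red [319.18309859 221.85915493] 71 [-137. -139.   49.]
```

View pics/t7.png

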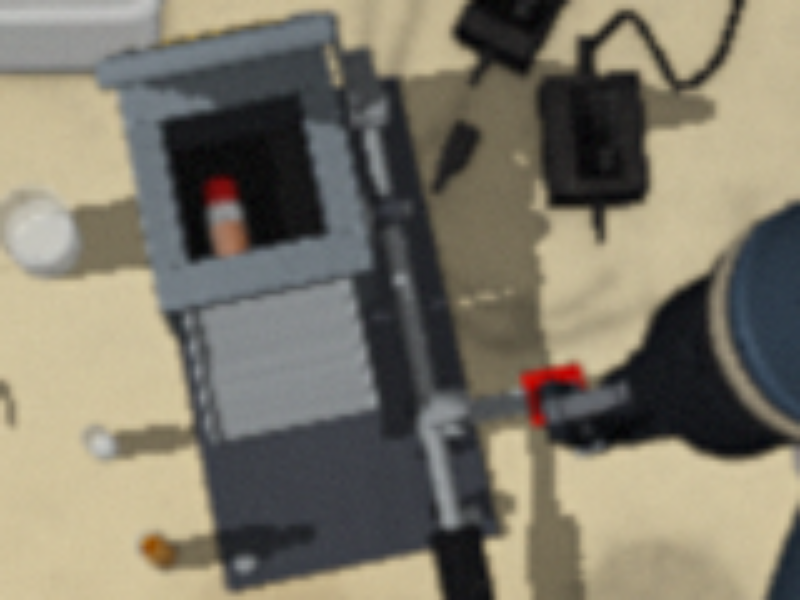

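The red cap shows deep in the well at (222,190), at z 66 against the rim's 115. The hand leans well to the right of the lever. Now I move over the catch pad.

Request:
apply_moves:
  steps:
    - {"translation":[-0.08,-0.09,0.15],"twist":[-0.014,0,0]}
    - {"translation":[-0.16,-0.18,0.31],"twist":[-0.028,0,0]}
    - {"translation":[-0.24,-0.26,0.46],"twist":[-0.04,0,0]}
    - {"translation":[-0.325,-0.35,0.62],"twist":[-0.054,0,0]}
    - {"translation":[-0.325,-0.35,0.62],"twist":[-0.054,0,0]}

```text
clock: 9.42
ee_pos: [0.6082, -0.0691, 0.1422]
tcp_rot: [[-0.976, -0.191, -0.104], [-0.217, 0.885, 0.411], [0.013, 0.424, -0.906]]
wrist_force: [-0.4, -0.1, -1.2]
grip_width: -0.001
```

```bash
python3 go.py -145 -146 65 25 20 180
```

```text
t 9.42 box [-146.7 -152.1  142.2] F [-0.4 -0.1 -1.2] grip -0.001 rows 4 zdir [-0.011  0.424 -0.906]
[-0.005, -0.045, 0.121] [0.0, -0.002, -0.001]
[-0.009, -0.091, 0.241] [0.0, -0.003, -0.002]
[-0.014, -0.136, 0.362] [0.001, -0.005, -0.004]
[-0.018, -0.181, 0.483] [0.001, -0.007, -0.005]
```

Request:
apply_moves:
  steps:
    - {"translation":[-0.005,-0.045,0.12],"twist":[0,0,0]}
    - {"translation":[-0.01,-0.09,0.24],"twist":[0,-0.003,0]}
    - {"translation":[-0.014,-0.135,0.36],"twist":[0,-0.005,0]}
    - {"translation":[-0.018,-0.18,0.48],"twist":[0,-0.006,0]}
    - {"translation":[-0.018,-0.18,0.48],"twist":[0,-0.006,0]}

```text
clock: 9.83
ee_pos: [0.6068, -0.062, 0.0633]
tcp_rot: [[-0.977, -0.19, -0.098], [-0.214, 0.885, 0.414], [0.008, 0.425, -0.905]]
wrist_force: [-0.5, 0.3, -0.4]
grip_width: 0.001
```

```bash
python3 go.py -145 -146 34 25 8 180
```

```text
t 9.83 box [-146.6 -144.9   63.3] F [-0.5  0.3 -0.4] grip 0.001 rows 4 zdir [-0.005  0.425 -0.905]
[-0.003, -0.022, 0.043] [0.0, -0.001, -0.001]
[-0.006, -0.045, 0.087] [0.001, -0.002, -0.003]
[-0.009, -0.067, 0.13] [0.001, -0.002, -0.004]
[-0.012, -0.09, 0.174] [0.002, -0.003, -0.005]
```

Request:
apply_moves:
  steps:
    - {"translation":[-0.003,-0.022,0.044],"twist":[0,0,0]}
    - {"translation":[-0.006,-0.045,0.087],"twist":[0,0,0]}
    - {"translation":[-0.009,-0.067,0.13],"twist":[0,0,0]}
    - {"translation":[-0.012,-0.09,0.174],"twist":[0,0,0]}
    - {"translation":[-0.012,-0.09,0.174],"twist":[0,0,0]}

```text
clock: 10.25
ee_pos: [0.6087, -0.0631, 0.033]
tcp_rot: [[-0.977, -0.19, -0.098], [-0.214, 0.885, 0.413], [0.008, 0.425, -0.905]]
wrist_force: [2.5, -3.8, 3.0]
grip_width: 0.002
```

```bash
cat > lid.py <<'E'
from plant import arm
import cv2,numpy as np,sys
from h import *
from go import box
s=arm.state();print(s['clock'],box(s['ee_pos']).round(1),np.round(s['wrist_force'],1))
p,d=arm.capture('top');i=arm.camera_info('top');W=cloud(d,i['mtx'],i['cam_to_world'])
b=(W*1000-[718,111.5,0])@__import__('go').B
m=lambda x0,x1,y0,y1:b[(b[...,0]>x0)&(b[...,0]<x1)&(b[...,1]>y0)&(b[...,1]<y1)][:,2]
print('lid front z',np.median(m(-60,-45,-50,50)),'lid mid',np.median(m(-25,25,-25,25)),'paddle z',np.median(m(-225,-207,-82,-68)))
cv2.imwrite(sys.argv[1],cv2.resize(p[120:300,190:430],None,fx=3.3,fy=3.3)[:,:,::-1])
E
python3 lid.py pics/t8.png
```

```text
10.25 [-145.  -146.3   33. ] [ 2.5 -3.8  3. ]
lid front z 114.63900747153752 lid mid 71.46590765608539 paddle z 109.56260117319482
```

Request:
apply_moves:
  steps:
    - {"translation":[0,0,0],"twist":[0,0,0]}
    - {"translation":[0,0,0],"twist":[0,0,0]}
    - {"translation":[0,0,0],"twist":[0,0,0]}
    - {"translation":[0,0,0],"twist":[0,0,0]}
    - {"translation":[0,0,0],"twist":[0,0,0]}

```text
clock: 10.72
ee_pos: [0.6089, -0.0631, 0.0339]
tcp_rot: [[-0.977, -0.19, -0.097], [-0.214, 0.885, 0.413], [0.008, 0.425, -0.905]]
wrist_force: [0.4, -2.2, 4.3]
grip_width: 0.003
```

Request:
apply_moves:
  steps:
    - {"translation":[0,0,0],"twist":[0,0,0]}
    - {"translation":[0,0,0],"twist":[0,0,0]}
    - {"translation":[0,0,0],"twist":[0,0,0]}
    - {"translation":[0,0,0],"twist":[0,0,0]}
    - {"translation":[0,0,0],"twist":[0,0,0]}

```text
clock: 11.13
ee_pos: [0.6089, -0.063, 0.0339]
tcp_rot: [[-0.977, -0.19, -0.097], [-0.214, 0.885, 0.413], [0.008, 0.425, -0.905]]
wrist_force: [0.5, -2.9, 3.4]
grip_width: 0.001
```

Request:
apply_moves:
  steps:
    - {"translation":[0,0,0],"twist":[0,0,0]}
    - {"translation":[0,0,0],"twist":[0,0,0]}
    - {"translation":[0,0,0],"twist":[0,0,0]}
    - {"translation":[0,0,0],"twist":[0,0,0]}
    - {"translation":[0,0,0],"twist":[0,0,0]}

```text
clock: 11.55
ee_pos: [0.6089, -0.0631, 0.0339]
tcp_rot: [[-0.977, -0.19, -0.097], [-0.214, 0.885, 0.413], [0.008, 0.425, -0.905]]
wrist_force: [0.3, -2.2, 2.9]
grip_width: -0.004
```

```bash
python3 lid.py pics/t9.png
```

```text
11.55 [-144.8 -146.3   33.9] [ 0.3 -2.2  2.9]
lid front z 131.47215050491144 lid mid 132.44685947986886 paddle z 202.30760698307856
```

Lid shut (top at z 131–132, as at the start) and paddle back at 202. I withdraw along the tool axis, away from the lever.

Request:
apply_moves:
  steps:
    - {"translation":[0,0,-0.06],"twist":[0,0,0]}
    - {"translation":[0,0,-0.2],"twist":[0,0,0]}
    - {"translation":[0,0,-0.4],"twist":[0,0,0]}
    - {"translation":[0,0,-0.6],"twist":[0,0,0]}
    - {"translation":[0,0,-0.75],"twist":[0,0,0]}

```text
clock: 12.02
ee_pos: [0.62, -0.1104, 0.1383]
tcp_rot: [[-0.977, -0.191, -0.096], [-0.214, 0.885, 0.413], [0.006, 0.424, -0.906]]
wrist_force: [1.1, -0.7, 0.3]
grip_width: 0.001
```

Request:
apply_moves:
  steps:
    - {"translation":[0,0,-0.15],"twist":[0,0,0]}
    - {"translation":[0,0,-0.25],"twist":[0,0,0]}
    - {"translation":[0,0,-0.3],"twist":[0,0,0]}
    - {"translation":[0,0,-0.3],"twist":[0,0,0]}
    - {"translation":[0,0,-0.3],"twist":[0,0,0]}

```text
clock: 12.43
ee_pos: [0.6244, -0.1292, 0.1791]
tcp_rot: [[-0.977, -0.191, -0.096], [-0.213, 0.885, 0.413], [0.006, 0.424, -0.906]]
wrist_force: [0.1, 0.0, -1.2]
grip_width: 0.003
```

```bash
python3 lid.py pics/t10.png
```

```text
12.4333 [-144.1 -214.3  179.1] [ 0.1  0.  -1.2]
lid front z 131.72441175387536 lid mid 132.30538035619952 paddle z 202.6805995920812
```

View pics/t10.png

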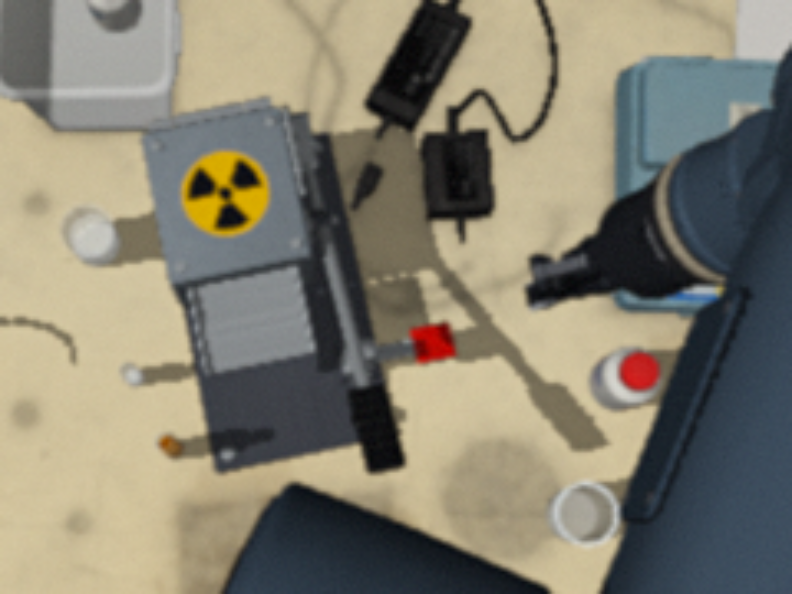

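The lid is flat shut at (225,190), the ledge is empty, the paddle is up, and the bystanders stand in place. The hand is touching nothing, so I hand in.

```bash
python3 -c "
from plant import arm;print(arm.sign_off())"
```

```text
the job is handed in; nothing more can be done
None
```

The red-capped vial is in the decay well with the lid fully shut over it, and I handed the job in at about 12.5 s of the 61 s allowed.

- **Lid opened:** I pressed the paddle down with shut fingertips until the catch held the lever. The lid stayed open once the fingers had lifted clear of it.
- **Vial in the well:** I turned the tool half round to keep the wrist camera clear of the lid, then pushed the vial low along the ledge until it dropped in. From above, its cap showed in the well at z 66 mm, below the 115 mm rim.
- **Lid shut:** I pressed the red pad with the hand leaning away from the lever, held until the lid had closed, then withdrew.

**Last checks:**
- The lid top reads z 131–132 mm, the same as at the start.
- The paddle is back at 203 mm and the ledge is empty.
- The beakers, vials and bottle appear unmoved; I judged this by eye in the picture.
- The wrist force is about 0 N with the hand touching nothing. The highest reading at the end of any move was about 26 N, on the paddle.

No check failed or disagreed. The vial cannot be seen now that the lid is shut, so its place rests on the view taken before closing.

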